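# Set out the honey jars by height on the tasting board

## Task

Set out the four sealed jars of dandelion honey on the tasting board, one standing centred on each cork coaster, in order of height: the shortest next to the white cup of tasting sticks, rising to the tallest at the other end. Keep the jars upright and set each one down gently, without dropping or slamming it. Leave the glass of dandelions standing where it is.

Things in the scene. Friction and masses are not known exactly. Their poses are not given: they have to be found in the camera images.
- jar_60: the shortest sealed jar: upright cylinder of amber honey glass with a paper band and a steel lid, 60 mm tall, 58 mm in diameter (straight glass sides up to 41 mm above its base, above that a 14 mm high lid 6 mm smaller in diameter), loose, 0.1 to 0.4 kg. Origin at the centre of its underside, z up.
- jar_78: the second shortest sealed jar: upright cylinder of amber honey glass with a paper band and a steel lid, 78 mm tall, 64 mm in diameter (straight glass sides up to 59 mm above its base, above that a 14 mm high lid 6 mm smaller in diameter), loose, 0.1 to 0.4 kg. Origin at the centre of its underside, z up.
- jar_96: the second tallest sealed jar: upright cylinder of amber honey glass with a paper band and a steel lid, 96 mm tall, 52 mm in diameter (straight glass sides up to 77 mm above its base, above that a 14 mm high lid 6 mm smaller in diameter), loose, 0.1 to 0.4 kg. Origin at the centre of its underside, z up.
- jar_114: the tallest sealed jar: upright cylinder of amber honey glass with a paper band and a steel lid, 114 mm tall, 58 mm in diameter (straight glass sides up to 95 mm above its base, above that a 14 mm high lid 6 mm smaller in diameter), loose, 0.1 to 0.4 kg. Origin at the centre of its underside, z up.
- coaster_a: one of four identical round cork coasters, 84 mm in diameter, 4 mm thick, fixed 90 mm apart in a straight row on the pale wooden tasting board (12 mm thick, 115 x 560 mm, flat on the table). Which letter lies where in the row is shuffled: go by their positions. Origin at the centre of its underside; its top, on which a jar stands, is 4 mm above the origin (16 mm above the table).
- coaster_b: one of four identical round cork coasters, 84 mm in diameter, 4 mm thick, fixed 90 mm apart in a straight row on the pale wooden tasting board (12 mm thick, 115 x 560 mm, flat on the table). Which letter lies where in the row is shuffled: go by their positions. Origin at the centre of its underside; its top, on which a jar stands, is 4 mm above the origin (16 mm above the table).
- coaster_c: one of four identical round cork coasters, 84 mm in diameter, 4 mm thick, fixed 90 mm apart in a straight row on the pale wooden tasting board (12 mm thick, 115 x 560 mm, flat on the table). Which letter lies where in the row is shuffled: go by their positions. Origin at the centre of its underside; its top, on which a jar stands, is 4 mm above the origin (16 mm above the table).
- coaster_d: one of four identical round cork coasters, 84 mm in diameter, 4 mm thick, fixed 90 mm apart in a straight row on the pale wooden tasting board (12 mm thick, 115 x 560 mm, flat on the table). Which letter lies where in the row is shuffled: go by their positions. Origin at the centre of its underside; its top, on which a jar stands, is 4 mm above the origin (16 mm above the table).
- stick_cup: white china cup, 58 mm in diameter and 55 mm tall, holding thin wooden tasting sticks that reach 78 mm above its base; fixed on the board, in line with the coasters, 95 mm beyond the last one at one end of the row (either end). A low stack of white napkins, 18 mm high, lies at the other end. Origin at the centre of its underside.
- dandelion_glass: clear drinking glass, 56 mm in diameter and 70 mm tall, with yellow dandelions reaching 98 mm above its base; loose, stands among the jars. Origin at the centre of its underside, z up.
Mind the look-alikes: they are no part of the job. Leave any purple look-alike of the jar_114 alone.

How it is judged:
At the end, for the whole second after the job is handed in: Each jar stands upright (within 0.1 rad) on a coaster, its centre within 15 mm of the coaster's centre; counted from the stick cup the jars are 60, 78, 96 and 114 mm tall; all are released and at rest ((horizontal distance between jar_60 and coaster_a below 0.015 m or horizontal distance between jar_60 and coaster_b below 0.015 m or horizontal distance between jar_60 and coaster_c below 0.015 m or horizontal distance between jar_60 and coaster_d below 0.015 m) and horizontal distance between jar_60 and stick_cup between 0.065 and 0.125 m and height (world z) of jar_60 between 0.011 and 0.021 m and angle between each of jar_60, jar_78, jar_96, jar_114's own z axis and vertical below 0.1 rad and linear speed of each of jar_60, jar_78, jar_96, jar_114 below 0.02 m/s and angular speed of each of jar_60, jar_78, jar_96, jar_114 below 0.2 rad/s and (horizontal distance between jar_78 and coaster_a below 0.015 m or horizontal distance between jar_78 and coaster_b below 0.015 m or horizontal distance between jar_78 and coaster_c below 0.015 m or horizontal distance between jar_78 and coaster_d below 0.015 m) and horizontal distance between jar_78 and stick_cup between 0.155 and 0.215 m and height (world z) of jar_78 between 0.011 and 0.021 m and (horizontal distance between jar_96 and coaster_a below 0.015 m or horizontal distance between jar_96 and coaster_b below 0.015 m or horizontal distance between jar_96 and coaster_c below 0.015 m or horizontal distance between jar_96 and coaster_d below 0.015 m) and horizontal distance between jar_96 and stick_cup between 0.245 and 0.305 m and height (world z) of jar_96 between 0.011 and 0.021 m and (horizontal distance between jar_114 and coaster_a below 0.015 m or horizontal distance between jar_114 and coaster_b below 0.015 m or horizontal distance between jar_114 and coaster_c below 0.015 m or horizontal distance between jar_114 and coaster_d below 0.015 m) and horizontal distance between jar_114 and stick_cup between 0.335 and 0.395 m and height (world z) of jar_114 between 0.011 and 0.021 m); the robot touches nothing.
It fails at once if a jar is tipped (more than 40 degrees from upright) (angle between any of jar_60, jar_78, jar_96, jar_114's own z axis and vertical above 0.7 rad).
It fails at once if a jar is dropped or slammed on a coaster (contact force above 60 N) (contact force between any of jar_60, jar_78, jar_96, jar_114 and coaster_a above 60 N or contact force between any of jar_60, jar_78, jar_96, jar_114 and coaster_b above 60 N or contact force between any of jar_60, jar_78, jar_96, jar_114 and coaster_c above 60 N or contact force between any of jar_60, jar_78, jar_96, jar_114 and coaster_d above 60 N).
It fails at once if the glass of dandelions is pushed more than 40 mm away or tipped (distance of dandelion_glass from where it was at the start of the episode above 0.04 m or angle between dandelion_glass's own z axis and vertical above 0.5 rad).
It also fails if it takes over 104 s, if anything falls off the work surface, if the arm or the gripper's body presses on something with over 40 N, if the wrist force passes 120 N, or if a joint passes its speed limit or range.

## Robot

A 6-joint arm with a two-finger parallel gripper is mounted at the origin on the work surface. World frame = base frame: x ahead of the robot, y to its left, z up, the work surface at z = 0. Lengths are in m, angles in rad, forces in N, time in s.
With the tool pointing down it reaches from about 0.325 to 0.85 m from the base axis. Payload 15.5 kg.
Tool frame: the origin (TCP) lies on the centre line of the jaws, within the pads' length; the fingertips stand 14 mm ahead of it and the grasp point (between the pads) lies 5 mm behind it; z points along the fingers, y is the line along which they close (so a half turn about z gives the same grasp; the last joint's range is limited). The gripper opens to 91 mm and grips with 3 to 60 N. Pads are 32 mm wide; open, the fingers measure 118 mm over their backs; the gripper's body (76 mm by 178 mm) begins 60 mm behind the grasp point.
Start: joints at [1.173, 0.494, 1.345, -0, 1.302, -0.096], TCP at [0.186, 0.597, 0.228] pointing down, gripper open.
Joint ranges: [-2.91, 2.91], [-0.82, 2.16], [0.22, 2.67], [-1.22, 4.37], [0.12, 2.79], [-3.08, 3.08]. Speed limits (rad/s): [1.89, 1.89, 2.57, 3.01, 3.01, 3.01].

## Interface

Orientations are given as a unit quaternion [w, x, y, z].
In Python, from cell import read_state, cams, close_job gives the robot as it stands.
- The arm moves only by the tool drive_tool, never from a script. Its argument "increments" is a list of rows, each a list of 5 numbers: the finger opening in mm, from 0 to 91.2, then the shift along the tool's x, y, z in units of 50 mm (1.0 is 50 mm), then the turn about the tool's z in units of 5 degrees (1.0 is 5 degrees). A call has exactly 5 rows; each row shifts and turns the commanded pose from where the row before left it, along the tool's axes as they then stand; what a row does not reach is not made up. A row lasts 1/8 s, in which the tool goes at most 62.5 mm and 10.7 degrees, less where a joint would pass 70% of its speed; a pose out of reach is approached as far as the arm can. A call is refused whole if a number of a shift passes 1 or a number of a turn 1, either way. A call with a gripper value outside its range is refused whole. The fingers move at their own pace and stop on an object; the grip force is fixed at half the most. Time passes only in rows, so rows that do not move let the fingers close, or fill a call up. It gives the time, the measured TCP pose, the force, the opening and the grip force at its end, in the units of the state.
- read_state(): the state, without advancing time (a new reading comes with each control period).
- cams.camera(name): name is "side" or "top"; returns a dict with "color" (400x640x3 uint8, red, green, blue), "mtx" (3x3 intrinsics, pixels), "k1" (the pictures are not rectified: a ray, as slopes to the right and down, at radius r is drawn at 1 + k1 r^2 times it, then the intrinsics apply), "world_to_cam" (4x4, takes a point from world to camera coordinates). Camera axes: x right, y down, z forward; pixel columns grow to the right and rows downward; lengths in m; the calibration is good to about 2 mm. A picture is of the moment at which its call begins. There is no depth.
- close_job(): hands the job in; it is judged then, once.
The state is a dict: "time": time; "qpos": joint angles; "joint_velocities": joint speeds; "tau": joint torques, N m; "tcp_pos": TCP position; "tool_rot": TCP orientation; "force": force on the tool from outside, world axes, zero at the start; "moment": the same for the moment, N m; "finger_gap": finger opening in m; "grip_force": force on a finger pad.
Only numpy, scipy, OpenCV 4.12 (cv2) and the standard library are available. Lean on these libraries where they do the work, as an engineer would, in place of code of your own. Each camera call takes 0.05 s, during which the arm holds its last target. There are 200 camera calls.

## Working session

There is one attempt and no reset: what is moved stays moved. The work goes in short steps, Python scripts to look and compute and a tool call to move; the robot and the scene stay as the last step left them, time stands still between calls to the robot, and variables do not carry over. Pictures are saved under pics/ and viewed, at most 14 in all, crops included, and the job is handed in when it is done.

Besides the shell and the picture viewer there is one more tool, called after ">>>" as name([rows], argument=value, ...), one row to a line, values as JSON. drive_tool: Moves the arm, as the interface text tells. Its arguments: {"type":"object","properties":{"increments":{"type":"array"}},"required":["increments"]}

```bash
mkdir -p pics
python3 - <<'E'
from cell import read_state,cams
import cv2,pickle
s=read_state();print(s['time'],s['tcp_pos'],s['tool_rot'],s['finger_gap'])
for n in('top','side'):
    c=cams.camera(n);pickle.dump(c,open(n+'.pkl','wb'));cv2.imwrite(f'pics/{n}0.png',c['color'][:,:,::-1]);print(n,c['mtx'].tolist(),c['k1'],c['world_to_cam'].round(3).tolist())
E
```

```text
0.0 [0.18564476 0.5964055  0.22731892] [-1.23530221e-04  1.50310550e-01  9.88638631e-01 -6.16859905e-04] 0.09138278045607448
top [[392.1201499525235, 0.0, 318.5630388151565], [0.0, 392.1201499525235, 191.65882183674933], [0.0, 0.0, 1.0]] -0.026093944074596698 [[0.069, -0.998, -0.004, -0.056], [-0.975, -0.066, -0.21, 0.595], [0.209, 0.018, -0.978, 0.845], [0.0, 0.0, 0.0, 1.0]]
side [[499.4946477040159, 0.0, 312.4928055951195], [0.0, 499.4946477040159, 199.68342009617126], [0.0, 0.0, 1.0]] 0.04134645750397106 [[-0.886, -0.463, 0.008, 0.526], [-0.374, 0.704, -0.603, 0.239], [0.274, -0.538, -0.797, 1.087], [0.0, 0.0, 0.0, 1.0]]
```

View pics/top0.png

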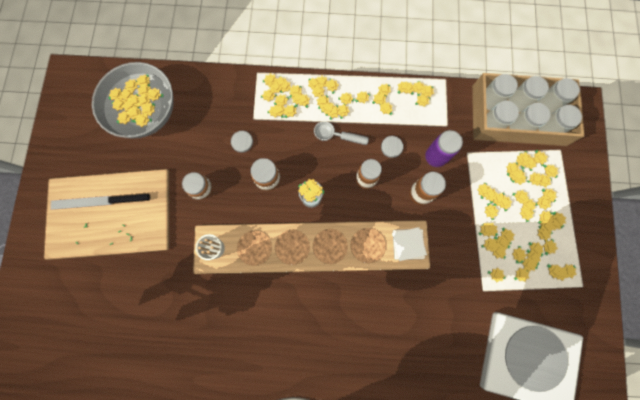

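View pics/side0.png

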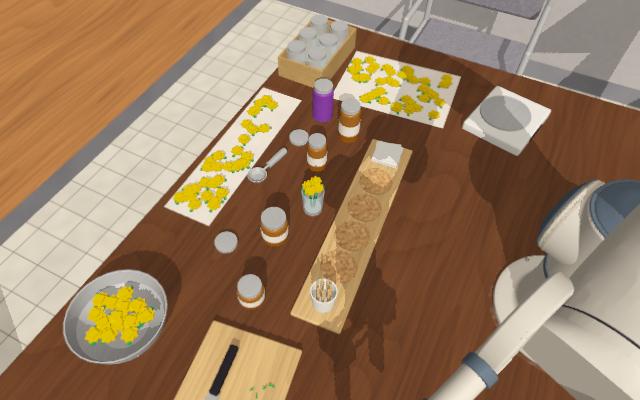

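The top view shows the jars, left to right: (196,185), (265,173), (370,173) and (430,187). The flat lids at (241,141) and (392,147), the purple look-alike at (442,148) and the dandelions at (311,192) are not to be moved. The cup is at (208,247), to the left of the coasters. I'll enlarge the jars to confirm and check edges.

```bash
cat > h.py <<'E'
import numpy as np,cv2,pickle
def load(n): return pickle.load(open(n+'.pkl','rb'))
def ray(c,uv,z):
    K=c['mtx'];p=np.array([(uv[0]-K[0,2])/K[0,0],(uv[1]-K[1,2])/K[1,1]]);q=p.copy()
    for _ in range(10): q=p/(1+c['k1']*(q@q))
    R=c['world_to_cam'][:3,:3];t=c['world_to_cam'][:3,3];o=-R.T@t;d=R.T@np.append(q,1)
    return (o+d*(z-o[2])/d[2])[:2]
def proj(c,P):
    P=np.atleast_2d(P);X=P@c['world_to_cam'][:3,:3].T+c['world_to_cam'][:3,3];q=X[:,:2]/X[:,2:];q=q*(1+c['k1']*(q**2).sum(1,keepdims=True))
    return q@c['mtx'][:2,:2].T+c['mtx'][:2,2]
E
python3 - <<'E'
from h import *
t=load('top')['color'][:,:,::-1];s=load('side')['color'][:,:,::-1]
r=[cv2.resize(t[y-25:y+25,x-25:x+25],(260,260),interpolation=cv2.INTER_CUBIC) for x,y in((196,185),(265,173),(370,173))]
r2=[cv2.resize(s[y-35:y+35,x-35:x+35],(195,260),interpolation=cv2.INTER_CUBIC) for x,y in((250,290),(274,226),(317,152),(345,115))]
cv2.imwrite('pics/c1.png',np.vstack([np.hstack(r),np.hstack(r2)]))
cv2.imwrite('pics/c2.png',np.vstack([cv2.resize(t[210:280,185:440],(780,214),interpolation=cv2.INTER_CUBIC),cv2.resize(t[120:220,360:490],(390,300),interpolation=cv2.INTER_CUBIC).repeat(2,1)]))
E
```

```text
(no output)
```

View pics/c1.png

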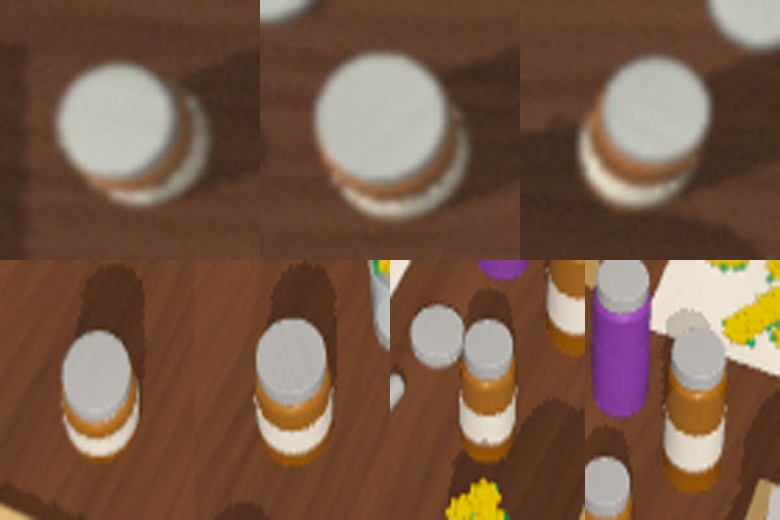

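View pics/c2.png

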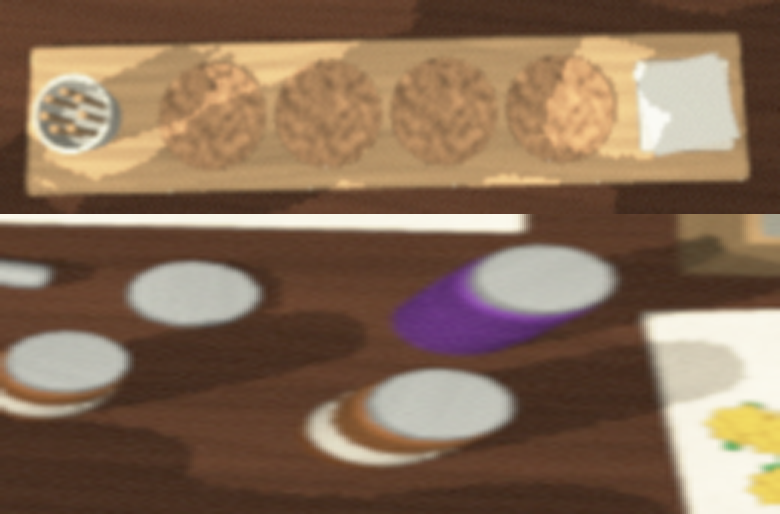

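Run:
```python
from h import *
def blobs(n,pts):
    c=load(n);h=cv2.cvtColor(c['color'],cv2.COLOR_RGB2HSV);out=[]
    m=((h[...,1]<38)&(h[...,2]>140)&(h[...,2]<215)).astype(np.uint8);m=cv2.morphologyEx(m,cv2.MORPH_OPEN,np.ones((3,3)))
    _,L,S,C=cv2.connectedComponentsWithStats(m)
    for p in pts: l=L[p[1],p[0]];out.append((C[l],S[l]))
    return c,out
for n,pts in(('top',[(194,182),(264,170),(371,170),(434,182),(452,142),(241,141),(392,147)]),('side',[(249,284),(274,220),(317,145),(350,104),(323,86),(226,242),(299,137)])):
    c,o=blobs(n,pts)
    for (C,S),z,nm in zip(o,[.06,.078,.096,.114,.114,.014,.014],'60 78 96 114 purple lid lid'.split()): print(n,nm,C.round(1),S,ray(c,C,z).round(4))
c=load('top')
K=np.array([ray(c,p,.016) for p in((254.6,247),(292.5,246.6),(329.8,246),(368.4,245))]);print(K.round(4))
d=(K*np.array([-1.5,-.5,.5,1.5])[:,None]).sum(0);d/=np.linalg.norm(d);m=K.mean(0)
print('fit',np.array([m+d*.09*k for k in(-1.5,-.5,.5,1.5)]).round(4),'cup',ray(c,(209.5,247.3),.067))
print('glass top',ray(c,(311,190),.09),ray(load('side'),(313,208),.0))
# cork from side: project to check
print(proj(load('side'),np.array([[*(m+d*.09*k),.016] for k in(-1.5,-.5,.5,1.5)])).round(1))
```

```text
top 60 [192.8 182.8] [182 173  22  21 363] [0.599  0.2801]
top 78 [262.7 170.2] [251 159  24  24 459] [0.6358 0.1162]
top 96 [370.6 168.9] [361 159  20  20 311] [ 0.6507 -0.1299]
top 114 [432.9 183.2] [422 172  23  23 428] [ 0.6224 -0.2658]
top purple [449.9 141.5] [439 131  23  22 415] [ 0.7215 -0.3036]
top lid [241.  140.8] [231 131  21  21 334] [0.7252 0.1894]
top lid [391.6 146.1] [382 136  21  21 349] [ 0.7368 -0.1895]
side 60 [249.4 285.7] [238 274  24  24 455] [0.5948 0.284 ]
side 78 [273.1 217.7] [261 207  25  23 455] [0.6318 0.1209]
side 96 [317.  140.6] [309 133  17  16 223] [ 0.6467 -0.1245]
side 114 [349.5 103.8] [339  93  22  22 339] [ 0.6246 -0.2666]
side purple [323.2  86. ] [314  79  19  15 230] [ 0.7173 -0.2971]
side lid [225.6 241.7] [215 232  22  21 375] [0.7209 0.1945]
side lid [298.5 137. ] [290 129  18  17 246] [ 0.7329 -0.1833]
[[ 0.4631  0.1273]
 [ 0.4703  0.0377]
 [ 0.4778 -0.0504]
 [ 0.4863 -0.1415]]
fit [[ 0.4628  0.1278]
 [ 0.4705  0.0381]
 [ 0.4782 -0.0516]
 [ 0.486  -0.1412]] cup [0.45231136 0.21985411]
glass top [0.59415314 0.00107064] [0.59018112 0.00345572]
[[337.5 264.3]
 [351.1 233.6]
 [363.6 205.4]
 [375.1 179.5]]
```

The purple jar stands at (450,141) in the top view. The amber 114 mm jar is at (433,183), and all four amber jars match the listed heights and widths in both views. I'll rotate first so the jaws close across the row.

>>> drive_tool([
  [91, 0, 0, 0, 1],
  [91, 0, 0, 0, 1],
  [91, 0, 0, 0, 1],
  [91, 0, 0, 0, 1],
  [91, 0, 0, 0, 1],
])

```text
time: 0.72
tcp_pos: [0.1857, 0.5966, 0.2276]
tool_rot: [-0.0, 0.362, 0.932, -0.0]
force: [-0.2, -0.2, 0.9]
finger_gap: 0.0913
grip_force: 0.0
```

>>> drive_tool([
  [91, 0, 0, 0, 1],
  [91, 0, 0, 0, 1],
  [91, 0, 0, 0, 1],
  [91, 0, 0, 0, 1],
  [91, 0, 0, 0, 1],
])

```text
time: 1.35
tcp_pos: [0.1857, 0.5966, 0.2275]
tool_rot: [0.0, 0.555, 0.832, -0.0]
force: [0.6, -1.0, 0.5]
finger_gap: 0.0909
grip_force: 0.0
```

>>> drive_tool([
  [91, 0, 0, 0, 1],
  [91, 0, 0, 0, 1],
  [91, 0, 0, 0, 1],
  [91, 0, 0, 0, 0.56],
  [91, 0, 0, 0, 0],
])

```text
time: 1.98
tcp_pos: [0.1857, 0.5966, 0.2276]
tool_rot: [0.0, 0.676, 0.737, -0.0]
force: [0.3, 0.3, 0.2]
finger_gap: 0.091
grip_force: 0.0
```

```bash
cat > go.py <<'E'
import sys,numpy as np
from cell import read_state
from scipy.spatial.transform import Rotation as R
s=read_state();q=s['tool_rot'];r=R.from_quat([q[1],q[2],q[3],q[0]]).as_matrix()
print('t',round(s['time'],2),'p',np.round(s['tcp_pos'],4),'yang',np.degrees(np.arctan2(r[1,1],r[0,1])).round(2),'tilt',np.degrees(np.arccos(-r[2,2])).round(2),'q',np.round(s['qpos'],2),'F',np.round(s['force'],1),'gap',round(s['finger_gap'],4))
p=np.array(s['tcp_pos'])
for a in sys.argv[1:]:
    g=np.array(eval(a));print(a,'units',(r.T@(g-p)/.05).round(2));p=g
E
python3 go.py .597,.2825,.2 .597,.2825,.023 .461,.130,.2 .461,.130,.039
```

```text
t 1.98 p [0.1857 0.5966 0.2276] yang 4.93 tilt 0.04 q [1.17 0.49 1.35 0.   1.3  1.09] F [0.3 0.3 0.2] gap 0.091
.597,.2825,.2 units [-6.96  7.66  0.55]
.597,.2825,.023 units [0.   0.   3.54]
.461,.130,.2 units [-2.81 -2.97 -3.54]
.461,.130,.039 units [0.   0.   3.22]
```

>>> drive_tool([
  [91, -0.46, 0.51, 0.05, 0],
  [91, -0.46, 0.51, 0.05, 0],
  [91, -0.46, 0.51, 0.05, 0],
  [91, -0.46, 0.51, 0.05, 0],
  [91, -0.46, 0.51, 0.05, 0],
])

```text
time: 2.6
tcp_pos: [0.3234, 0.4923, 0.2152]
tool_rot: [0.0, 0.676, 0.737, -0.0]
force: [0.3, 0.4, -0.0]
finger_gap: 0.0906
grip_force: 0.0
```

>>> drive_tool([
  [91, -0.46, 0.51, 0.05, 0],
  [91, -0.46, 0.51, 0.05, 0],
  [91, -0.46, 0.51, 0.05, 0],
  [91, -0.46, 0.51, 0.05, 0],
  [91, -0.46, 0.51, 0.05, 0],
])

```text
time: 3.22
tcp_pos: [0.4603, 0.3886, 0.2027]
tool_rot: [-0.0, 0.676, 0.737, -0.0]
force: [-0.3, 0.1, 0.5]
finger_gap: 0.0906
grip_force: 0.0
```

>>> drive_tool([
  [91, -0.55, 0.6, 0.05, 0],
  [91, -0.55, 0.6, 0, 0],
  [91, -0.55, 0.6, 0, 0],
  [91, -0.55, 0.6, 0, 0],
  [91, -0.16, 0.16, 0, 0],
])

```text
time: 3.85
tcp_pos: [0.5987, 0.2812, 0.2001]
tool_rot: [0.0, 0.676, 0.736, -0.0]
force: [0.2, -0.2, -0.5]
finger_gap: 0.0906
grip_force: 0.0
```

```bash
python3 go.py .597,.2825,.2 .597,.2825,.023
```

```text
t 3.85 p [0.5987 0.2812 0.2001] yang 4.87 tilt 0.02 q [ 0.35  0.57  1.28 -0.    1.29  0.26] F [ 0.2 -0.2 -0.5] gap 0.0906
.597,.2825,.2 units [ 0.03 -0.03  0.  ]
.597,.2825,.023 units [ 0.   -0.    3.54]
```

>>> drive_tool([
  [91, 0.03, -0.03, 0.7, 0],
  [91, 0, 0, 0.8, 0],
  [91, 0, 0, 0.8, 0],
  [91, 0, 0, 0.7, 0],
  [91, 0, 0, 0.5, 0],
])

```text
time: 4.47
tcp_pos: [0.5943, 0.2845, 0.0237]
tool_rot: [-0.0, 0.676, 0.737, -0.001]
force: [0.4, -0.5, -0.2]
finger_gap: 0.0908
grip_force: 0.0
```

>>> drive_tool([
  [50, 0, 0, 0.04, 0],
  [50, 0, 0, 0, 0],
  [50, 0, 0, 0, 0],
  [50, 0, 0, 0, 0],
  [50, 0, 0, 0, 0],
])

```text
time: 5.1
tcp_pos: [0.5964, 0.2845, 0.0247]
tool_rot: [0.0, 0.676, 0.737, 0.001]
force: [-0.3, 0.6, 7.2]
finger_gap: 0.0572
grip_force: 30.0
```

>>> drive_tool([
  [50, 0, 0, -0.2, 0],
  [50, 0, 0, -0.5, 0],
  [50, 0, 0, -0.7, 0],
  [50, 0, 0, -0.7, 0],
  [50, 0, 0, -0.6, 0],
])

```text
time: 5.72
tcp_pos: [0.5954, 0.2841, 0.1605]
tool_rot: [0.0, 0.676, 0.737, 0.0]
force: [-0.2, 0.2, -1.1]
finger_gap: 0.0574
grip_force: 30.0
```

>>> drive_tool([
  [50, -0.3, -0.3, -0.3, 0],
  [50, -0.6, -0.6, 0, 0],
  [50, -0.7, -0.7, 0, 0],
  [50, -0.7, -0.7, 0, 0],
  [50, -0.4, -0.5, 0, 0],
])

```text
time: 6.35
tcp_pos: [0.4659, 0.1363, 0.1741]
tool_rot: [0.0, 0.676, 0.737, -0.0]
force: [0.3, -0.3, -1.4]
finger_gap: 0.0572
grip_force: 30.0
```

```bash
python3 go.py .461,.131,.15 .461,.131,.039
python3 - <<'E'
from cell import cams
import cv2,numpy as np
t=cams.camera('top')['color'];s=cams.camera('side')['color']
cv2.imwrite('pics/p1.png',np.hstack([cv2.resize(t[140:300,150:350],(400,320)),cv2.resize(s[150:350,200:450],(400,320))])[:,:,::-1])
E
```

```text
t 6.35 p [0.4659 0.1363 0.1741] yang 4.87 tilt 0.01 q [ 0.16  0.37  1.75 -0.    1.02  0.08] F [ 0.3 -0.3 -1.4] gap 0.0572
.461,.131,.15 units [-0.1  -0.11  0.48]
.461,.131,.039 units [0.   0.   2.22]
```

View pics/p1.png

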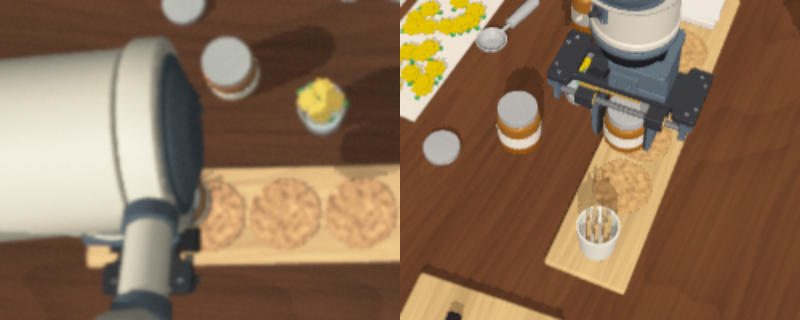

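The jar is held upright in the jaws and hovers toward the first coaster, which sits beside the cup. I'll lower it.

>>> drive_tool([
  [50, -0.1, -0.11, 0.4, 0],
  [50, 0, 0, 0.7, 0],
  [50, 0, 0, 0.7, 0],
  [50, 0, 0, 0.5, 0],
  [50, 0, 0, 0.24, 0],
])

```text
time: 7.08
tcp_pos: [0.4626, 0.1324, 0.0457]
tool_rot: [-0.0, 0.676, 0.737, -0.0]
force: [0.2, 0.0, -1.3]
finger_gap: 0.0574
grip_force: 30.0
```

>>> drive_tool([
  [50, 0, 0, 0.02, 0],
  [50, 0, 0, 0.02, 0],
  [50, 0, 0, 0.02, 0],
  [50, 0, 0, 0.02, 0],
  [50, 0, 0, 0, 0],
])

```text
time: 7.7
tcp_pos: [0.4626, 0.1322, 0.0426]
tool_rot: [0.0, 0.676, 0.737, 0.0]
force: [-0.9, -0.9, -1.5]
finger_gap: 0.0575
grip_force: 30.0
```

```bash
python3 go.py .461,.131,.041
```

```text
t 7.7 p [0.4626 0.1322 0.0426] yang 4.91 tilt 0.01 q [ 0.15  0.58  1.88 -0.    0.68  0.07] F [-0.9 -0.9 -1.5] gap 0.0575
.461,.131,.041 units [-0.02 -0.03  0.03]
```

>>> drive_tool([
  [50, -0.02, -0.03, 0.01, 0],
  [50, 0, 0, 0.01, 0],
  [50, 0, 0, 0.01, 0],
  [50, 0, 0, 0.01, 0],
  [50, 0, 0, 0, 0],
])

```text
time: 8.32
tcp_pos: [0.4611, 0.1311, 0.0407]
tool_rot: [0.0, 0.676, 0.737, 0.0]
force: [-2.3, -1.3, 7.4]
finger_gap: 0.0574
grip_force: 30.0
```

>>> drive_tool([
  [62, 0, 0, 0, 0],
  [75, 0, 0, 0, 0],
  [91, 0, 0, 0, 0],
  [91, 0, 0, 0, 0],
  [91, 0, 0, 0, 0],
])

```text
time: 8.95
tcp_pos: [0.4611, 0.1311, 0.0404]
tool_rot: [-0.0, 0.676, 0.737, -0.0]
force: [0.6, -0.1, -0.7]
finger_gap: 0.0909
grip_force: 0.0
```

>>> drive_tool([
  [91, 0, 0, -0.3, 0],
  [91, 0, 0, -0.6, 0],
  [91, 0, 0, -0.8, 0],
  [91, 0, 0, -0.8, 0],
  [91, 0, 0, -0.5, 0],
])

```text
time: 9.57
tcp_pos: [0.4614, 0.1312, 0.1923]
tool_rot: [0.001, 0.676, 0.737, 0.001]
force: [0.1, -0.3, -0.0]
finger_gap: 0.0915
grip_force: 0.0
```

```bash
python3 go.py .634,.1185,.18 .634,.1185,.035 .634,.1185,.19 .4685,.0405,.19 .4685,.0405,.055
```

```text
t 9.57 p [0.4614 0.1312 0.1923] yang 4.91 tilt 0.1 q [ 0.15  0.33  1.74 -0.    1.06  0.07] F [ 0.1 -0.3 -0. ] gap 0.0915
.634,.1185,.18 units [-0.55  3.42  0.25]
.634,.1185,.035 units [-0.   -0.01  2.9 ]
.634,.1185,.19 units [ 0.    0.01 -3.1 ]
.4685,.0405,.19 units [-1.27 -3.43 -0.01]
.4685,.0405,.055 units [-0.  -0.   2.7]
```

>>> drive_tool([
  [91, -0.11, 0.5, 0.05, 0],
  [91, -0.11, 0.8, 0.05, 0],
  [91, -0.11, 0.8, 0.05, 0],
  [91, -0.11, 0.8, 0.05, 0],
  [91, -0.11, 0.52, 0.05, 0],
])

```text
time: 10.2
tcp_pos: [0.6354, 0.1182, 0.1775]
tool_rot: [0.0, 0.676, 0.737, 0.0]
force: [-0.3, 0.1, 1.0]
finger_gap: 0.091
grip_force: 0.0
```

>>> drive_tool([
  [91, 0, 0, 0.4, 0],
  [91, 0, 0, 0.7, 0],
  [91, 0, 0, 0.7, 0],
  [91, 0, 0, 0.7, 0],
  [91, 0, 0, 0.4, 0],
])

```text
time: 10.82
tcp_pos: [0.6328, 0.1182, 0.0309]
tool_rot: [-0.001, 0.676, 0.737, -0.001]
force: [0.3, -0.1, 0.7]
finger_gap: 0.0913
grip_force: 0.0
```

>>> drive_tool([
  [55, 0, 0, 0, 0],
  [55, 0, 0, 0, 0],
  [55, 0, 0, 0, 0],
  [55, 0, 0, 0, 0],
  [55, 0, 0, 0, 0],
])

```text
time: 11.45
tcp_pos: [0.6347, 0.1184, 0.0341]
tool_rot: [0.001, 0.676, 0.737, 0.001]
force: [0.0, 0.3, 7.7]
finger_gap: 0.0638
grip_force: 30.0
```

```bash
python3 go.py .634,.1185,.19 .4685,.0405,.19 .4685,.0405,.055
```

```text
t 11.45 p [0.6347 0.1184 0.0341] yang 4.91 tilt 0.12 q [ 0.09  0.74  1.47 -0.    0.93  0.01] F [0.  0.3 7.7] gap 0.0638
.634,.1185,.19 units [ 0.   -0.01 -3.12]
.4685,.0405,.19 units [-1.27 -3.43 -0.01]
.4685,.0405,.055 units [ 0.   -0.01  2.7 ]
```

>>> drive_tool([
  [55, 0, 0, -0.2, 0],
  [55, 0, 0, -0.6, 0],
  [55, 0, 0, -0.8, 0],
  [55, 0, 0, -0.8, 0],
  [55, 0, 0, -0.6, 0],
])

```text
time: 12.08
tcp_pos: [0.6339, 0.1184, 0.1854]
tool_rot: [0.0, 0.676, 0.737, 0.001]
force: [-0.2, 0.4, -2.1]
finger_gap: 0.0637
grip_force: 30.0
```

>>> drive_tool([
  [55, -0.15, -0.4, -0.12, 0],
  [55, -0.27, -0.75, 0, 0],
  [55, -0.3, -0.85, 0, 0],
  [55, -0.3, -0.83, 0, 0],
  [55, -0.25, -0.6, 0, 0],
])

```text
time: 12.7
tcp_pos: [0.4663, 0.0399, 0.1895]
tool_rot: [-0.0, 0.676, 0.737, -0.0]
force: [0.2, -1.0, -1.3]
finger_gap: 0.0634
grip_force: 30.0
```

```bash
python3 go.py .4685,.0405,.055 ;python3 - <<'E'
from cell import cams
import cv2,numpy as np
t=cams.camera('top')['color'];s=cams.camera('side')['color']
cv2.imwrite('pics/p2.png',np.hstack([cv2.resize(t[140:300,150:350],(400,320)),cv2.resize(s[150:350,200:450],(400,320))])[:,:,::-1])
E
```

```text
t 12.7 p [0.4663 0.0399 0.1895] yang 4.91 tilt 0.02 q [-0.04  0.32  1.77 -0.    1.05 -0.13] F [ 0.2 -1.  -1.3] gap 0.0634
.4685,.0405,.055 units [0.01 0.04 2.69]
```

View pics/p2.png

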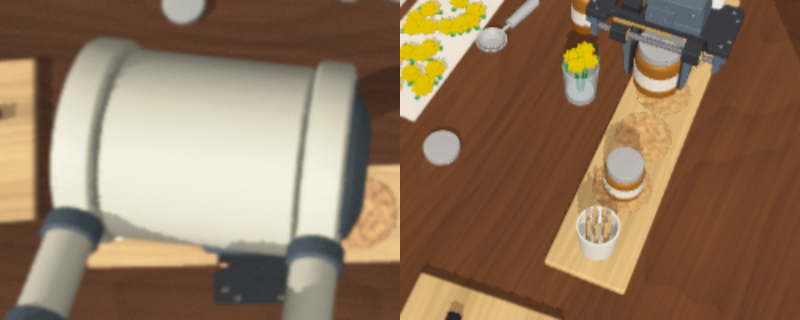

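The first jar stands on its coaster, with its lid at about (624,165) in the crop. The 78 mm jar is held upright above the row.

>>> drive_tool([
  [55, 0.01, 0.04, 0.4, 0],
  [55, 0, 0, 0.7, 0],
  [55, 0, 0, 0.7, 0],
  [55, 0, 0, 0.6, 0],
  [55, 0, 0, 0.27, 0],
])

```text
time: 13.42
tcp_pos: [0.4703, 0.0412, 0.0545]
tool_rot: [-0.0, 0.676, 0.737, -0.0]
force: [0.3, 0.0, -1.8]
finger_gap: 0.0636
grip_force: 30.0
```

>>> drive_tool([
  [55, 0, 0, 0.02, 0],
  [55, 0, 0, 0.02, 0],
  [55, 0, 0, 0.02, 0],
  [55, 0, 0, 0.01, 0],
  [55, 0, 0, 0, 0],
])

```text
time: 14.05
tcp_pos: [0.4705, 0.0411, 0.0521]
tool_rot: [0.0, 0.676, 0.737, 0.0]
force: [0.1, 1.2, -1.8]
finger_gap: 0.0636
grip_force: 30.0
```

```bash
python3 go.py .4685,.0405,.0501
```

```text
t 14.05 p [0.4705 0.0411 0.0521] yang 4.91 tilt 0.02 q [-0.04  0.56  1.9   0.    0.69 -0.13] F [ 0.1  1.2 -1.8] gap 0.0636
.4685,.0405,.0501 units [-0.01 -0.04  0.04]
```

>>> drive_tool([
  [55, -0.01, -0.04, 0.01, 0],
  [55, 0, 0, 0.01, 0],
  [55, 0, 0, 0.01, 0],
  [55, 0, 0, 0.01, 0],
  [55, 0, 0, 0, 0],
])

```text
time: 14.68
tcp_pos: [0.4685, 0.0404, 0.0501]
tool_rot: [0.0, 0.676, 0.737, 0.0]
force: [-1.1, 0.2, 3.9]
finger_gap: 0.0633
grip_force: 30.0
```

>>> drive_tool([
  [67, 0, 0, 0, 0],
  [80, 0, 0, 0, 0],
  [91, 0, 0, 0, 0],
  [91, 0, 0, 0, 0],
  [91, 0, 0, 0, 0],
])

```text
time: 15.3
tcp_pos: [0.4684, 0.0404, 0.0499]
tool_rot: [-0.0, 0.676, 0.737, 0.0]
force: [0.3, 0.5, -0.3]
finger_gap: 0.091
grip_force: 0.0
```

>>> drive_tool([
  [91, 0, 0, -0.3, 0],
  [91, 0, 0, -0.6, 0],
  [91, 0, 0, -0.8, 0],
  [91, 0, 0, -0.8, 0],
  [91, 0, 0, -0.5, 0],
])

```text
time: 15.92
tcp_pos: [0.4687, 0.0404, 0.2018]
tool_rot: [0.001, 0.676, 0.737, 0.001]
force: [0.7, 0.3, -0.1]
finger_gap: 0.091
grip_force: 0.0
```

```bash
python3 go.py .6485,-.127,.195 .6485,-.127,.055 .6485,-.127,.215 .476,-.049,.215 .476,-.049,.075
```

```text
t 15.93 p [0.4687 0.0404 0.2018] yang 4.91 tilt 0.1 q [-0.04  0.31  1.75 -0.    1.08 -0.13] F [ 0.7  0.3 -0.1] gap 0.091
.6485,-.127,.195 units [-3.64  3.3   0.14]
.6485,-.127,.055 units [ 0.  -0.   2.8]
.6485,-.127,.215 units [-0.    0.01 -3.2 ]
.476,-.049,.215 units [ 1.85 -3.3  -0.01]
.476,-.049,.075 units [ 0.  -0.   2.8]
```

>>> drive_tool([
  [91, -0.6, 0.5, 0.03, 0],
  [91, -0.8, 0.7, 0.03, 0],
  [91, -0.8, 0.8, 0.03, 0],
  [91, -0.8, 0.8, 0.03, 0],
  [91, -0.64, 0.5, 0.02, 0],
])

```text
time: 16.55
tcp_pos: [0.6498, -0.1284, 0.1925]
tool_rot: [0.0, 0.676, 0.737, 0.0]
force: [1.3, -0.1, -1.1]
finger_gap: 0.091
grip_force: 0.0
```

```bash
python3 go.py .6485,-.127,.195
```

```text
t 16.55 p [ 0.6498 -0.1284  0.1925] yang 4.88 tilt 0.01 q [-0.29  0.58  1.29  0.    1.27 -0.37] F [ 1.3 -0.1 -1.1] gap 0.091
.6485,-.127,.195 units [ 0.03 -0.02 -0.05]
```

>>> drive_tool([
  [91, 0.03, -0.02, 0.4, 0],
  [91, 0, 0, 0.6, 0],
  [91, 0, 0, 0.7, 0],
  [91, 0, 0, 0.65, 0],
  [91, 0, 0, 0.4, 0],
])

```text
time: 17.18
tcp_pos: [0.6464, -0.1252, 0.0536]
tool_rot: [-0.001, 0.676, 0.737, -0.0]
force: [0.2, 0.7, 0.4]
finger_gap: 0.0909
grip_force: 0.0
```

>>> drive_tool([
  [42, 0, 0, 0, 0],
  [42, 0, 0, 0, 0],
  [42, 0, 0, 0, 0],
  [42, 0, 0, 0, 0],
  [42, 0, 0, 0, 0],
])

```text
time: 17.8
tcp_pos: [0.6479, -0.1256, 0.0562]
tool_rot: [0.001, 0.676, 0.737, 0.0]
force: [0.7, 1.0, 8.0]
finger_gap: 0.0514
grip_force: 30.0
```

```bash
python3 go.py .6485,-.127,.215 .476,-.049,.215 .476,-.049,.075
```

```text
t 17.8 p [ 0.6479 -0.1256  0.0562] yang 4.91 tilt 0.1 q [-0.28  0.73  1.41  0.    1.   -0.37] F [0.7 1.  8. ] gap 0.0514
.6485,-.127,.215 units [-0.03  0.01 -3.18]
.476,-.049,.215 units [ 1.85 -3.3  -0.01]
.476,-.049,.075 units [ 0.  -0.   2.8]
```

>>> drive_tool([
  [42, 0, 0, -0.2, 0],
  [42, 0, 0, -0.6, 0],
  [42, 0, 0, -0.8, 0],
  [42, 0, 0, -0.8, 0],
  [42, 0, 0, -0.6, 0],
])

```text
time: 18.42
tcp_pos: [0.6472, -0.1254, 0.2077]
tool_rot: [0.0, 0.676, 0.737, 0.0]
force: [0.6, -0.3, -2.5]
finger_gap: 0.0512
grip_force: 30.0
```

>>> drive_tool([
  [42, 0.2, -0.35, -0.16, 0],
  [42, 0.42, -0.7, 0, 0],
  [42, 0.45, -0.85, 0, 0],
  [42, 0.43, -0.8, 0, 0],
  [42, 0.33, -0.6, 0, 0],
])

```text
time: 19.05
tcp_pos: [0.4729, -0.0476, 0.2138]
tool_rot: [-0.0, 0.676, 0.737, -0.0]
force: [0.5, 1.1, -2.6]
finger_gap: 0.051
grip_force: 30.0
```

```bash
python3 go.py .476,-.049,.077
```

```text
t 19.05 p [ 0.4729 -0.0476  0.2138] yang 4.91 tilt 0.03 q [-0.23  0.3   1.72  0.    1.12 -0.31] F [ 0.5  1.1 -2.6] gap 0.051
.476,-.049,.077 units [-0.03  0.06  2.74]
```

>>> drive_tool([
  [42, -0.03, 0.04, 0.4, 0],
  [42, 0, 0, 0.7, 0],
  [42, 0, 0, 0.75, 0],
  [42, 0, 0, 0.6, 0],
  [42, 0, 0, 0.27, 0],
])

```text
time: 19.68
tcp_pos: [0.4764, -0.0495, 0.0765]
tool_rot: [-0.001, 0.676, 0.737, -0.0]
force: [0.3, -0.1, -1.4]
finger_gap: 0.0511
grip_force: 30.0
```

>>> drive_tool([
  [42, 0, 0, 0.02, 0],
  [42, 0, 0, 0.02, 0],
  [42, 0, 0, 0.01, 0],
  [42, 0, 0, 0, 0],
  [42, 0, 0, 0, 0],
])

```text
time: 20.3
tcp_pos: [0.4773, -0.0497, 0.0752]
tool_rot: [0.0, 0.676, 0.737, 0.0]
force: [-0.4, 0.1, -2.1]
finger_gap: 0.0511
grip_force: 30.0
```

```bash
python3 go.py .476,-.049,.0722
```

```text
t 20.3 p [ 0.4773 -0.0497  0.0752] yang 4.91 tilt 0.03 q [-0.23  0.52  1.86 -0.    0.76 -0.31] F [-0.4  0.1 -2.1] gap 0.0511
.476,-.049,.0722 units [ 0.02 -0.02  0.06]
```

>>> drive_tool([
  [42, 0.02, -0.02, 0.02, 0],
  [42, 0, 0, 0.02, 0],
  [42, 0, 0, 0.01, 0],
  [42, 0, 0, 0.01, 0],
  [42, 0, 0, 0, 0],
])

```text
time: 20.92
tcp_pos: [0.4761, -0.0488, 0.0722]
tool_rot: [0.0, 0.676, 0.737, 0.0]
force: [-1.0, 0.5, 7.1]
finger_gap: 0.051
grip_force: 30.0
```

>>> drive_tool([
  [55, 0, 0, 0, 0],
  [70, 0, 0, 0, 0],
  [91, 0, 0, 0, 0],
  [91, 0, 0, 0, 0],
  [91, 0, 0, 0, 0],
])

```text
time: 21.55
tcp_pos: [0.476, -0.0488, 0.0719]
tool_rot: [-0.0, 0.676, 0.737, -0.0]
force: [-0.1, 0.2, 0.9]
finger_gap: 0.0904
grip_force: 0.0
```

>>> drive_tool([
  [91, 0, 0, -0.3, 0],
  [91, 0, 0, -0.6, 0],
  [91, 0, 0, -0.8, 0],
  [91, 0, 0, -0.7, 0],
  [91, 0, 0, -0.4, 0],
])

```text
time: 22.18
tcp_pos: [0.4764, -0.0489, 0.2137]
tool_rot: [0.001, 0.676, 0.737, 0.0]
force: [0.5, -0.0, -0.1]
finger_gap: 0.091
grip_force: 0.0
```

```bash
python3 go.py .622,-.265,.21 .622,-.265,.07 .622,-.265,.235 .484,-.139,.235 .484,-.139,.091
```

```text
t 22.18 p [ 0.4764 -0.0489  0.2137] yang 4.91 tilt 0.11 q [-0.23  0.31  1.71 -0.    1.12 -0.31] F [ 0.5 -0.  -0.1] gap 0.091
.622,-.265,.21 units [-4.56  2.53  0.08]
.622,-.265,.07 units [ 0.   -0.01  2.8 ]
.622,-.265,.235 units [-0.    0.01 -3.3 ]
.484,-.139,.235 units [ 2.75 -2.53 -0.01]
.484,-.139,.091 units [ 0.   -0.01  2.88]
```

>>> drive_tool([
  [91, -0.3, 0.2, 0.03, 0],
  [91, -0.6, 0.33, 0.03, 0],
  [91, -0.6, 0.33, 0, 0],
  [91, -0.6, 0.33, 0, 0],
  [91, -0.6, 0.33, 0, 0],
])

```text
time: 22.8
tcp_pos: [0.5639, -0.1785, 0.2074]
tool_rot: [-0.001, 0.676, 0.737, -0.0]
force: [0.1, 0.1, -0.2]
finger_gap: 0.0911
grip_force: 0.0
```

>>> drive_tool([
  [91, -0.6, 0.33, 0, 0],
  [91, -0.6, 0.33, 0, 0],
  [91, -0.4, 0.23, 0, 0],
  [91, -0.26, 0.12, 0, 0],
  [91, 0, 0, 0, 0],
])

```text
time: 23.42
tcp_pos: [0.6215, -0.2659, 0.2078]
tool_rot: [-0.0, 0.676, 0.736, -0.0]
force: [-0.2, 0.7, 0.0]
finger_gap: 0.0914
grip_force: 0.0
```

```bash
python3 go.py .622,-.264,.21
python3 - <<'E'
from cell import cams
import cv2,numpy as np
t=cams.camera('top')['color'];s=cams.camera('side')['color']
cv2.imwrite('pics/p3.png',np.hstack([cv2.resize(t[110:270,300:500],(400,320)),cv2.resize(s[60:260,220:470],(400,320))])[:,:,::-1])
E
```

```text
t 23.43 p [ 0.6215 -0.2659  0.2078] yang 4.87 tilt 0.06 q [-0.49  0.58  1.23 -0.    1.33 -0.58] F [-0.2  0.7  0. ] gap 0.0914
.622,-.264,.21 units [ 0.04  0.01 -0.04]
```

View pics/p3.png

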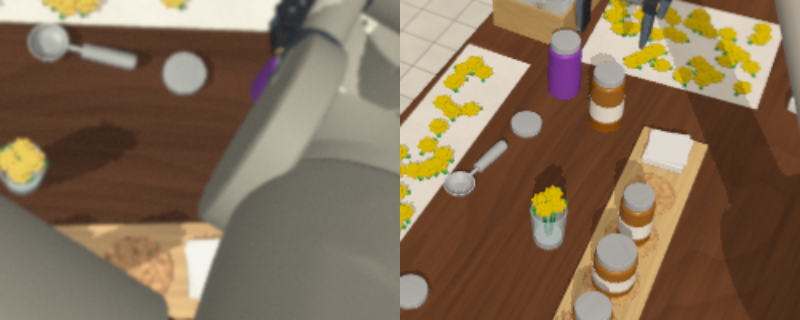

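Three jars stand in order on the coasters. The amber 114 mm jar (crop 607,97) is next to the purple one (565,65), and the gripper is above the amber one.

>>> drive_tool([
  [91, 0.04, 0.01, 0.35, 0],
  [91, 0, 0, 0.6, 0],
  [91, 0, 0, 0.7, 0],
  [91, 0, 0, 0.65, 0],
  [91, 0, 0, 0.4, 0],
])

```text
time: 24.15
tcp_pos: [0.6206, -0.2617, 0.0713]
tool_rot: [-0.001, 0.676, 0.737, -0.0]
force: [0.2, -0.5, -0.4]
finger_gap: 0.0911
grip_force: 0.0
```

>>> drive_tool([
  [48, 0, 0, 0, 0],
  [48, 0, 0, 0, 0],
  [48, 0, 0, 0, 0],
  [48, 0, 0, 0, 0],
  [48, 0, 0, 0, 0],
])

```text
time: 24.78
tcp_pos: [0.6225, -0.2633, 0.0748]
tool_rot: [0.001, 0.676, 0.737, 0.0]
force: [0.5, 1.5, 7.2]
finger_gap: 0.0574
grip_force: 30.0
```

```bash
python3 go.py .622,-.265,.235 .484,-.139,.235 .484,-.139,.091
```

```text
t 24.77 p [ 0.6225 -0.2633  0.0748] yang 4.91 tilt 0.1 q [-0.49  0.72  1.36  0.    1.06 -0.57] F [0.5 1.5 7.2] gap 0.0574
.622,-.265,.235 units [-0.04 -0.01 -3.2 ]
.484,-.139,.235 units [ 2.75 -2.53 -0.01]
.484,-.139,.091 units [ 0.   -0.    2.88]
```

>>> drive_tool([
  [48, 0, 0, -0.2, 0],
  [48, 0, 0, -0.6, 0],
  [48, 0, 0, -0.8, 0],
  [48, 0, 0, -0.8, 0],
  [48, 0, 0, -0.6, 0],
])

```text
time: 25.4
tcp_pos: [0.6219, -0.2631, 0.2262]
tool_rot: [0.0, 0.676, 0.737, 0.0]
force: [0.6, -0.4, -3.5]
finger_gap: 0.0574
grip_force: 30.0
```

>>> drive_tool([
  [48, 0.3, -0.25, -0.1, 0],
  [48, 0.55, -0.5, 0, 0],
  [48, 0.7, -0.65, 0, 0],
  [48, 0.65, -0.63, 0, 0],
  [48, 0.51, -0.5, 0, 0],
])

```text
time: 26.02
tcp_pos: [0.4825, -0.1377, 0.2293]
tool_rot: [-0.0, 0.676, 0.737, -0.0]
force: [-0.1, 0.2, -2.4]
finger_gap: 0.0577
grip_force: 30.0
```

```bash
python3 go.py .484,-.139,.0955
```

```text
t 26.02 p [ 0.4825 -0.1377  0.2293] yang 4.91 tilt 0.04 q [-0.4   0.32  1.64 -0.    1.18 -0.48] F [-0.1  0.2 -2.4] gap 0.0577
.484,-.139,.0955 units [-0.03  0.03  2.68]
```

>>> drive_tool([
  [48, -0.03, 0.01, 0.4, 0],
  [48, 0, 0, 0.7, 0],
  [48, 0, 0, 0.7, 0],
  [48, 0, 0, 0.6, 0],
  [48, 0, 0, 0.26, 0],
])

```text
time: 26.65
tcp_pos: [0.4842, -0.1401, 0.095]
tool_rot: [-0.001, 0.676, 0.737, -0.0]
force: [-0.0, 0.1, -2.7]
finger_gap: 0.0571
grip_force: 30.0
```

>>> drive_tool([
  [48, 0, 0, 0.02, 0],
  [48, 0, 0, 0.01, 0],
  [48, 0, 0, 0, 0],
  [48, 0, 0, 0, 0],
  [48, 0, 0, 0, 0],
])

```text
time: 27.28
tcp_pos: [0.4851, -0.1404, 0.0947]
tool_rot: [0.0, 0.676, 0.737, 0.0]
force: [0.8, 1.1, -3.7]
finger_gap: 0.0577
grip_force: 30.0
```

```bash
python3 go.py .484,-.139,.0908
```

```text
t 27.27 p [ 0.4851 -0.1404  0.0947] yang 4.91 tilt 0.03 q [-0.4   0.51  1.79 -0.    0.84 -0.49] F [ 0.8  1.1 -3.7] gap 0.0577
.484,-.139,.0908 units [ 0.03 -0.02  0.08]
```

>>> drive_tool([
  [48, 0.03, -0.02, 0.02, 0],
  [48, 0, 0, 0.02, 0],
  [48, 0, 0, 0.02, 0],
  [48, 0, 0, 0.02, 0],
  [48, 0, 0, 0, 0],
])

```text
time: 27.9
tcp_pos: [0.4839, -0.139, 0.0907]
tool_rot: [0.0, 0.676, 0.737, 0.0]
force: [-0.8, 0.5, 7.8]
finger_gap: 0.0575
grip_force: 30.0
```

>>> drive_tool([
  [62, 0, 0, 0, 0],
  [75, 0, 0, 0, 0],
  [91, 0, 0, 0, 0],
  [91, 0, 0, 0, 0],
  [91, 0, 0, 0, 0],
])

```text
time: 28.52
tcp_pos: [0.4838, -0.1389, 0.0904]
tool_rot: [-0.0, 0.676, 0.737, -0.0]
force: [0.4, 0.8, -0.3]
finger_gap: 0.091
grip_force: 0.0
```

>>> drive_tool([
  [91, 0, 0, -0.3, 0],
  [91, 0, 0, -0.6, 0],
  [91, 0, 0, -0.8, 0],
  [91, 0, 0, -0.8, 0],
  [91, 0, 0, -0.7, 0],
])

```text
time: 29.15
tcp_pos: [0.4837, -0.1389, 0.2531]
tool_rot: [0.001, 0.676, 0.737, 0.0]
force: [0.1, -0.4, 1.2]
finger_gap: 0.091
grip_force: 0.0
```

>>> drive_tool([
  [91, -0.4, -0.2, 0, 0],
  [91, -0.7, -0.35, 0, 0],
  [91, -0.7, -0.35, 0, 0],
  [91, -0.7, -0.35, 0, 0],
  [91, -0.7, -0.35, 0, 0],
])

```text
time: 29.78
tcp_pos: [0.4171, -0.3063, 0.2516]
tool_rot: [0.0, 0.676, 0.737, 0.0]
force: [1.5, -0.8, -0.9]
finger_gap: 0.0909
grip_force: 0.0
```

>>> drive_tool([
  [91, -0.7, -0.35, 0, 0],
  [91, -0.7, -0.35, 0, 0],
  [91, -0.7, -0.35, 0, 0],
  [91, -0.6, -0.2, 0, 0],
  [91, -0.3, 0, 0, 0],
])

```text
time: 30.4
tcp_pos: [0.3678, -0.4613, 0.2513]
tool_rot: [0.0, 0.677, 0.736, -0.0]
force: [-0.4, -0.0, 0.1]
finger_gap: 0.0909
grip_force: 0.0
```

Run:
```python
from h import *
from cell import cams
T=cams.camera('top');S=cams.camera('side')
C=np.array([[.461,.130],[.4685,.0405],[.476,-.049],[.484,-.139]])
cv2.imwrite('pics/p4.png',np.vstack([cv2.resize(T['color'][200:290,180:450],(780,260),interpolation=cv2.INTER_CUBIC),cv2.resize(S['color'][120:320,160:550],(780,340))])[:,:,::-1])
for n,c in(('top',T),('side',S)):
    h=cv2.cvtColor(c['color'],cv2.COLOR_RGB2HSV)
    m=((h[...,1]<38)&(h[...,2]>140)&(h[...,2]<225)).astype(np.uint8);m=cv2.morphologyEx(m,cv2.MORPH_OPEN,np.ones((3,3)))
    _,L,St,Ce=cv2.connectedComponentsWithStats(m)
    for k,H in zip(C,(.060,.078,.096,.114)):
        u=proj(c,np.array([*k,H+.016]))[0]; i=L[int(u[1]),int(u[0])];print(n,H,u.round(1),St[i],(ray(c,Ce[i],H+.016)-k).round(4) if i else 'none')
```

```text
top 0.06 [248.9 245.9] [240 235  22  23 405] [ 0.0002 -0.0038]
top 0.078 [288.7 244.7] [278 232  25  26 528] [ 0.     -0.0028]
top 0.096 [330.2 243.4] [323 234  20  20 333] [ 0.0002 -0.0049]
top 0.114 [373.7 241.8] [364 230  24  24 463] [ 0.0004 -0.0033]
side 0.06 [339.1 251.5] [329 242  23  22 408] [-0.0036  0.0014]
side 0.078 [353.9 215.6] [343 202  33  27 529] [-0.0062 -0.0038]
side 0.096 [367.7 181.9] [360 172  30  20 361] [-0.0088 -0.0079]
side 0.114 [380.7 150. ] [372 141  22  20 340] [-0.0045 -0.0002]
```

View pics/p4.png

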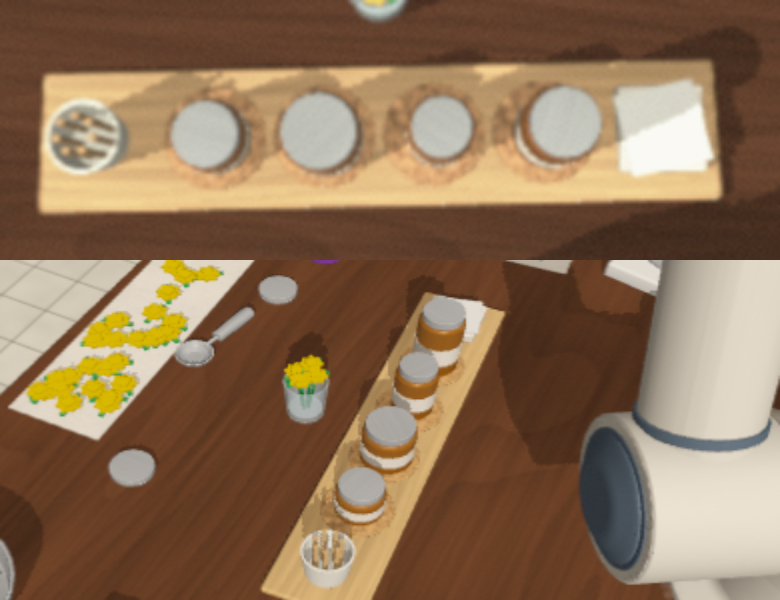

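The picture shows all four jars upright, rising in height away from the cup. Relative to the coasters they are within about 3 mm of centre, and the dandelions stand where they were.

```bash
python3 -c "
from cell import close_job
print(close_job())"
```

```text
the job is handed in; nothing more can be done
None
```

I set the four jars upright on the coasters in order of height, shortest by the stick cup, each within about 3 mm of centre by the top camera, left the dandelions alone, and handed the job in at about 30 s; no verdict came back.

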